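# Hold a spring clip gaping over the tall stock card

## Task

Squeeze the two handles of the spring clip that is parked on the near rim of the parts tray, so that its jaws spread and it comes off, and bring it down, still wide open, over the middle of the top edge of the taller of the two upright stock cards. Finish while holding it there squeezed wide open, square to the card, one jaw either side and the card's edge well inside the mouth, the clip not touching the card, ready for a packing slip to be tucked in beside it. Do not knock or push the cards and leave everything else where it is.

Things in the scene. Friction and masses are not known exactly. Their poses are not given: they have to be found in the camera images.
- clip_handles (a point): Grip point midway between the two handle ends of the steel spring clip, a big peg-like clip (0.1 kg) with handles up, jaws down. x: across the handles (squeezing direction), y: along the hinge pin, z: up. Handle ends: round bars 10 mm thick, 44 mm long along y; 58 mm over their backs shut, 24 mm fully squeezed. Bar axes 2 mm below this point shut, 3 mm above it squeezed. Hinge pin 47 mm below it.
- clip_mouth (a point): Midway between the same clip's jaws, 94 mm below clip_handles, same axes; 3 mm above the jaw tips when shut, level with them when open. Jaws 56 mm wide along y; the mouth is about 40 mm deep from the tips up to the pin.
- clip_jaw (a joint): Swing of each jaw (both move alike), rad: about 0 parked, 0.35 fully squeezed (jaw tips 24 mm apart at 0.2, 38 mm at 0.35). Squeezing takes about 4 N on each handle at first and 8 N at the end, where it meets a firm stop, so it may be squeezed right home by a grip of 20 N or more; let go and it springs shut.
- tray: Plastic parts tray, fixed, 180 mm (its x) by 280 mm (its y), 80 mm high, walls 4 mm; origin at the centre of its underside. It holds two filter cartridges. The clip bites 18 mm down onto the rim of its near (-x) wall, so the clip's x axis is the tray's x axis.
- tall_card_edge (a point): Middle of the top edge of the taller stock card (a stiff white card 120 mm wide and 3 mm thick standing in a slotted wooden base 57 x 140 x 24 mm, all fixed). Top edge 150 mm above the table. x is square to the card's face, y runs along its top edge, z up.
- short_card_edge (a point): The same for the shorter stock card, which is not to be used: top edge 80 mm above the table, otherwise alike.
- cartridge0: White filter cartridge 48 mm across and 190 mm long lying in the tray nearer its clip wall, a bystander.
- cartridge1: The other such cartridge in the tray, a bystander.
- wrench: Wrench lying on the table, a bystander.
- fitting: Brass fitting 38 mm high, a bystander; origin at its underside.
- carton: Small carton 80 x 110 x 60 mm, a bystander; origin at its underside.
- housing: Clear filter housing with white cap, 84 mm across and 130 mm high, a bystander; origin at its underside.
- collar: Black collar ring 60 mm across and 20 mm high, a bystander; origin at its underside.
Not all that is in view belongs to the job. What is shaped like the part that bears clip_handles but orange is not meant.

How it is judged:
By the outcome, as a careful person would: the job done as asked, in the order asked, and still so for the second after the job is handed in, while the arm keeps its last pose, push and grip.
It also fails if it takes over 35 s, if anything falls off the work surface, if the arm or the gripper's body presses on something with over 40 N, if the wrist force passes 120 N, or if a joint passes its speed limit or range.

## Robot

A 6-joint arm with a two-finger parallel gripper is mounted at the origin on the work surface. World frame = base frame: x ahead of the robot, y to its left, z up, the work surface at z = 0. Lengths are in m, angles in rad, forces in N, time in s.
With the tool pointing down it reaches from about 0.35 to 0.775 m from the base axis. Payload 5.5 kg.
Tool frame: the origin (TCP) lies at the very end of the fingers, on their centre line; the grasp point (between the pads) lies 19 mm behind it; z points along the fingers, y is the line along which they close (so a half turn about z gives the same grasp; the last joint's range is limited). The gripper opens to 85 mm and grips with 20 to 120 N. Pads are 22 mm wide; open, the fingers measure 114 mm over their backs; the gripper's body (76 mm by 85 mm) begins 54 mm behind the grasp point. The pads swing forward as they close: fully open they stand 13 mm farther back than shut.
Start: joints at [-1.283, 0.313, 0.046, 1.304, 0, 1.431], TCP at [0.239, -0.523, 0.231] pointing down, gripper open.
Joint ranges: [-2.76, 2.76], [-0.86, 1.69], [-1.03, 1.26], [-2.2, 2.34], [-1.47, 1.5], [-3.14, 3.14]. Speed limits (rad/s): [2.57, 2.57, 3.14, 3.14, 3.14, 3.14].

## Interface

Orientations are given as a unit quaternion [w, x, y, z].
In Python, from workcell import get_state, read_camera, calibration, hand_in gives the robot as it stands.
- The arm moves only by the tool drive_tool, never from a script. Its argument "deltas" is a list that holds one entry, the list of rows, each a list of 7 numbers: the closure in counts, from 0 (fully open) to 255 (shut), then the shift along the tool's x, y, z in m, then the turn, a rotation vector about the tool's x, y, z in degrees. A call has 1 to 12 rows; each row is the pose to reach, as a shift and turn from the pose commanded when the call began, along the tool's axes at that moment; what a row does not reach only later rows make up. A row lasts 1/8 s, in which the tool goes at most 62.5 mm and 10.7 degrees, less where a joint would pass 70% of its speed; a pose out of reach is approached as far as the arm can. A call with a gripper value outside its range is refused whole. The fingers move at their own pace and stop on an object; "newtons" is the grip in N (left out, the last holds). Time passes only in rows, so rows that repeat a pose let the fingers close. It gives the time, the measured TCP pose, the force, the opening and the grip force at its end, in the units of the state.
- get_state(): the state, without advancing time (a new reading comes with each control period).
- read_camera(name): name is "scene" or "top"; returns (picture, depth): 480x640x3 uint8, red, green, blue; 480x640 float32, m along the optical axis (not along the pixel's ray), 0 where there is no reading.
- calibration(name): a dict with "mtx" (3x3 intrinsics, pixels), "world_from_camera" (4x4, takes a point from camera to world coordinates). Camera axes: x right, y up, looking along -z (the intrinsics and any distortion apply to the point x, -y, -z); pixel columns grow to the right and rows downward; lengths in m; the calibration is good to about 2 mm. A picture is of the moment at which its call begins. calibration takes no time and is no camera call.
- hand_in(): hands the job in; it is judged then, once.
The state is a dict: "clock": time; "joint_pos": joint angles; "qvel": joint speeds; "tau": joint torques, N m; "tcp_pos": TCP position; "orientation": TCP orientation; "wrist_force": force on the tool from outside, world axes, zero at the start; "ft_torque": the same for the moment, N m; "finger_gap": finger opening in m; "grip_force": force on a finger pad.
Only numpy, scipy, OpenCV 4.12 (cv2) and the standard library are available. Lean on these libraries where they do the work, as an engineer would, in place of code of your own. Each camera call takes 0.05 s, during which the arm holds its last target. There are 200 camera calls.

## Working session

There is one attempt and no reset: what is moved stays moved. The work goes in short steps, Python scripts to look and compute and a tool call to move; the robot and the scene stay as the last step left them, time stands still between calls to the robot, and variables do not carry over. Pictures are saved under pics/ and viewed, at most 10 in all, crops included, and the job is handed in when it is done.

Besides the shell and the picture viewer there is one more tool, called after "Request:" by a JSON object that holds its "api" and its "payload", one argument or row to a line. drive_tool: Moves the arm, as the interface text tells. Its arguments: {"type":"object","properties":{"deltas":{"type":"array","items":{"type":"array","items":{"type":"array","items":{"type":"number"}}}},"newtons":{"type":"number"}},"required":["deltas"]}

```bash
mkdir -p pics; ls; cat > h.py <<'E'
import numpy as np, cv2
from workcell import *
def grab(n,tag):
    im,d=read_camera(n); np.savez(f'pics/{n}_{tag}.npz',im=im,d=d); cv2.imwrite(f'pics/{n}_{tag}.png',im[...,::-1]); return im,d
def load(n,tag):
    z=np.load(f'pics/{n}_{tag}.npz'); return z['im'],z['d']
def pts(n,d,u,v):
    c=calibration(n);K=np.array(c['mtx']);T=np.array(c['world_from_camera'])
    u=np.asarray(u,float);v=np.asarray(v,float)
    p=np.stack([(u-K[0,2])/K[0,0]*d,-(v-K[1,2])/K[1,1]*d,-d],-1)
    return p@T[:3,:3].T+T[:3,3]
def cloud(n,d):
    v,u=np.mgrid[:480,:640]; return pts(n,d,u,v)
def onplane(n,u,v,z):
    a=pts(n,np.ones(np.shape(u)),u,v); o=np.array(calibration(n)['world_from_camera'])[:3,3]
    r=a-o; return o+r*((z-o[2])/r[...,2])[...,None]
E
python3 - <<'E'
from h import *
for n in('scene','top'):
    grab(n,'0'); c=calibration(n); print(n,{k:(np.round(v,3).tolist() if not isinstance(v,str) else v) for k,v in c.items()})
print(get_state())
E
```

```text
pics
scene {'mtx': [[473.014, 0.0, 315.234], [0.0, 473.014, 236.51], [0.0, 0.0, 1.0]], 'world_from_camera': [[-0.267, -0.636, 0.724, 1.281], [0.964, -0.176, 0.201, 0.234], [-0.0, 0.752, 0.66, 0.808], [0.0, 0.0, 0.0, 1.0]]}
top {'mtx': [[556.413, 0.0, 324.69], [0.0, 556.413, 243.724], [0.0, 0.0, 1.0]], 'world_from_camera': [[-0.007, 0.991, -0.131, 0.337], [-1.0, -0.01, -0.02, 0.033], [-0.021, 0.131, 0.991, 1.591], [0.0, 0.0, 0.0, 1.0]]}
{'clock': 0.1, 'joint_pos': array([-1.28260934e+00,  3.13931793e-01,  4.51442670e-02,  1.30358157e+00,
        6.94975699e-06,  1.43119494e+00]), 'qvel': array([-0.00147894, -0.00051046,  0.00218709, -0.00260774,  0.00077003,
        0.00121012]), 'tau': array([ 2.39862937e-03, -4.81727529e+01,  2.99242991e+01,  1.27958343e-02,
       -1.64821968e-04,  3.26562414e-06]), 'tcp_pos': array([ 0.2384157 , -0.52277965,  0.23051546]), 'orientation': array([-7.84473910e-04,  9.77211417e-01,  2.12266877e-01, -5.49037370e-05]), 'wrist_force': array([-0.11405028,  0.28305165,  0.59266467]), 'ft_torque': array([ 0.00892988,  0.01269748, -0.04951939]), 'grip_force': 0.0, 'finger_gap': 0.08553000468168426}
```

View pics/scene_0.png

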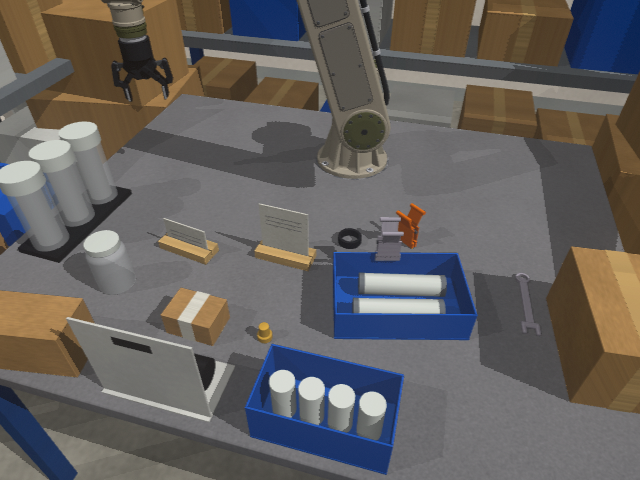

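View pics/top_0.png

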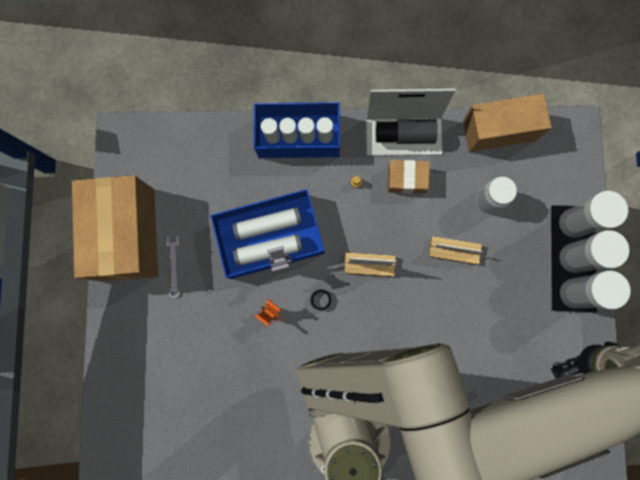

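Two clip shapes are in view. The grey steel one is at scene (390,240) / top (279,258), on the near rim of the tray. The orange one, at scene (410,225) / top (268,312), is off the tray and is the decoy. There are two cards: the taller is at scene (285,230) / top (370,264) and the shorter at scene (185,235) / top (456,250). I'll confirm these in one enlarged crop and measure.

```bash
python3 - <<'E'
from h import *
s,_=load('scene','0');t,_=load('top','0')
a=cv2.resize(s[190:290,230:450],None,fx=3.6,fy=3.0,interpolation=cv2.INTER_CUBIC)[:, :792]
b=cv2.resize(t[225:325,200:420],None,fx=3.6,fy=3.0,interpolation=cv2.INTER_CUBIC)[:, :792]
cv2.imwrite('pics/crop0.png',np.vstack([a,b])[:600,:,::-1])
for n in('scene','top'):
    im,d=load(n,'0');P=cloud(n,d);
    hsv=cv2.cvtColor(im,cv2.COLOR_RGB2HSV)
    blue=cv2.inRange(hsv,(105,150,40),(130,255,255))>0
    # tray rim points
    box=(P[...,0]>.3)&(P[...,0]<.75)&(P[...,1]>-.05)&(P[...,1]<.4)
    m=blue&box&(abs(P[...,2]-.08)<.008)
    r=cv2.minAreaRect(P[m][:,:2].astype(np.float32)); print(n,'rim',m.sum(),r,P[m][:,2].mean())
    grey=(hsv[...,1]<70)
    m=box&(P[...,2]>.1)&(d>0); q=P[m]
    print('high',m.sum(),q.min(0),q.max(0),np.median(q,0))
    m=grey&(P[...,2]>.06)&(P[...,2]<.17)&(P[...,0]>.3)&(P[...,0]<.7)&(P[...,1]>-.22)&(P[...,1]<.0)&(d>0)
    q=P[m];print('card',m.sum(),q.min(0),q.max(0))
    lo=q[:,:2].mean(0);w,v=np.linalg.eigh(np.cov(q[:,:2].T));print(lo,v[:,1],w**.5)
E
```

```text
scene rim 1160 ((0.572258710861206, 0.22315964102745056), (0.1832466870546341, 0.2798697054386139), 14.807951927185059) 0.07770933337848895
high 1056 [ 0.32543078 -0.04997834  0.10001403] [0.523639   0.24392113 0.16475077] [0.49105704 0.17249121 0.13468092]
card 1482 [ 0.47898487 -0.18984398  0.06002582] [ 0.69995754 -0.00221206  0.1536164 ]
[ 0.49014336 -0.06288229] [-0.18252574  0.98320108] [0.02125914 0.03704226]
top rim 413 ((0.5706456899642944, 0.22440111637115479), (0.17897160351276398, 0.27927377820014954), 14.854657173156738) 0.07891523495403559
high 470 [ 0.32064463 -0.04997634  0.10007056] [0.52171214 0.2477356  0.16896825] [0.48946304 0.18390547 0.13327436]
card 219 [ 0.48050044 -0.18693647  0.06008268] [ 0.69784643 -0.00328056  0.15987949]
[ 0.49898632 -0.06986065] [-0.80798689  0.58920047] [0.02937602 0.06035146]
```

View pics/crop0.png

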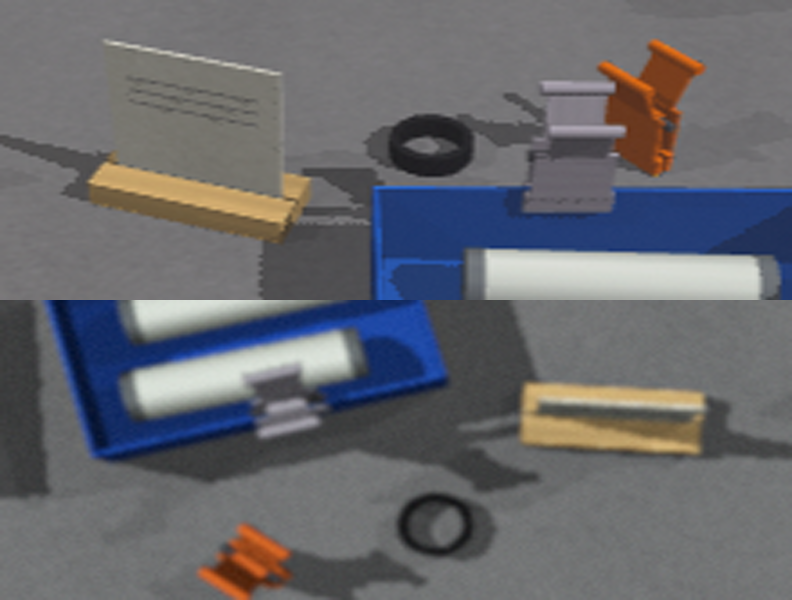

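The crop confirms both: the steel clip sits on the near rim with its bars at crop (575,88) and (585,132), and the taller card's edge runs from scene (259,204) to (309,214). Next I'll measure the bars and the card edge precisely in both views.

```bash
python3 - <<'E'
from h import *
th=np.radians(14.83);ex=np.array([np.cos(th),np.sin(th)]);ey=np.array([-np.sin(th),np.cos(th)])
for n,(u0,u1,v0,v1) in dict(scene=(370,408,205,270),top=(262,300,238,275)).items():
    im,d=load(n,'0');P=cloud(n,d);hsv=cv2.cvtColor(im,cv2.COLOR_RGB2HSV)
    m=np.zeros(d.shape,bool);m[v0:v1,u0:u1]=1
    m&=(hsv[...,1]<75)&(P[...,2]>.09)&(d>0)
    q=P[m];X=q[:,:2]@ex;Y=q[:,:2]@ey
    print(n,m.sum(),'wallcenter x',np.array([.5715,.2238])@ex-.088,'zmax',np.sort(q[:,2])[-8:])
    for lo in np.arange(.09,.18,.008):
        k=(q[:,2]>=lo)&(q[:,2]<lo+.008)
        if k.sum(): print('%.3f n%d X %.4f..%.4f Y %.4f..%.4f'%(lo,k.sum(),X[k].min(),X[k].max(),Y[k].min(),Y[k].max()))
# card edges
for n,(u0,u1,v0,v1) in dict(scene=(250,320,198,250),top=(340,400,250,280)).items():
    im,d=load(n,'0');P=cloud(n,d)
    m=np.zeros(d.shape,bool);m[v0:v1,u0:u1]=1
    for lo in(.06,.08,.10,.12,.14):
        k=m&(P[...,2]>lo)&(P[...,2]<lo+.025);q=P[k]
        if len(q)<8: continue
        r=cv2.minAreaRect(q[:,:2].astype(np.float32));f=cv2.fitLine(q[:,:2].astype(np.float32),cv2.DIST_HUBER,0,.01,.01).ravel()
        a=f[:2]*np.sign(f[1]);s=(q[:,:2]-f[2:])@a
        print(n,lo,len(q),'rect',np.round(r[0],4),np.round(r[1],4),'dir',np.degrees(np.arctan2(-a[0],a[1])),'mid',f[2:]+a*(s.min()+s.max())/2,s.ptp() if hasattr(s,'ptp') else np.ptp(s),q[:,2].max())
E
```

```text
scene 743 wallcenter x 0.5217450986126078 zmax [0.16385704 0.16388734 0.16404835 0.16419377 0.16422974 0.16424396
 0.16449282 0.16475077]
0.090 n59 X 0.5124..0.5338 Y 0.0268..0.0766
0.098 n58 X 0.5167..0.5344 Y 0.0263..0.0758
0.106 n69 X 0.5113..0.5339 Y 0.0250..0.0753
0.114 n85 X 0.5122..0.5339 Y 0.0245..0.0792
0.122 n42 X 0.5074..0.5367 Y 0.0290..0.0743
0.130 n61 X 0.5033..0.5402 Y 0.0347..0.0693
0.138 n97 X 0.4991..0.5426 Y 0.0336..0.0696
0.146 n73 X 0.4982..0.5448 Y 0.0321..0.0693
0.154 n150 X 0.4946..0.5520 Y 0.0292..0.0735
0.162 n49 X 0.4960..0.5497 Y 0.0292..0.0725
top 366 wallcenter x 0.5217450986126078 zmax [0.16623377 0.1662884  0.16666858 0.16674929 0.16689147 0.16713748
 0.16735998 0.16896825]
0.090 n4 X 0.5122..0.5298 Y 0.0333..0.0766
0.098 n6 X 0.5114..0.5302 Y 0.0293..0.0767
0.106 n20 X 0.5147..0.5294 Y 0.0284..0.0760
0.114 n78 X 0.5116..0.5326 Y 0.0259..0.0774
0.122 n44 X 0.5085..0.5347 Y 0.0285..0.0739
0.130 n33 X 0.5070..0.5383 Y 0.0355..0.0711
0.138 n30 X 0.5046..0.5423 Y 0.0356..0.0710
0.146 n20 X 0.5043..0.5415 Y 0.0371..0.0703
0.154 n86 X 0.4927..0.5506 Y 0.0313
[... 722 characters left out ...]
229 0.15361639945297856
top 0.06 36 rect [ 0.4853 -0.0613] [0.1181 0.0014] dir -4.2704635 mid [ 0.48518617 -0.06132005] 0.11810734297897696 0.08414996269252906
top 0.08 47 rect [ 0.4852 -0.0612] [0.1189 0.0014] dir -4.070872 mid [ 0.48519759 -0.06121486] 0.11892267054767855 0.10484824701652484
top 0.1 44 rect [ 0.4852 -0.0596] [0.1169 0.0016] dir -4.3793163 mid [ 0.48532117 -0.05962776] 0.11694593939356622 0.12388151448306006
top 0.12 58 rect [ 0.4864 -0.0605] [0.1192 0.0042] dir -4.295408 mid [ 0.48544711 -0.0603943 ] 0.11918686777836254 0.14496768580661956
top 0.14 72 rect [ 0.4865 -0.0618] [0.1174 0.0042] dir -4.1441393 mid [ 0.48631861 -0.06176792] 0.11734158229292194 0.15987948804608298
```

The measurements are consistent:
- **Clip handles:** about (0.491, 0.184, 0.159), yaw 14.8°.
- **Tall card edge:** about (0.4865, -0.062, 0.15), yaw -4.2°.

I'll move above the clip now.

Request:
{"api": "drive_tool", "payload": {
  "deltas": [
    [[0, 0.043, -0.045, -0.02, 0, 0, -7], [0, 0.087, -0.09, -0.04, 0, 0, -14], [0, 0.13, -0.135, -0.04, 0, 0, -21], [0, 0.174, -0.18, -0.04, 0, 0, -28], [0, 0.218, -0.224, -0.04, 0, 0, -35], [0, 0.261, -0.269, -0.04, 0, 0, -42], [0, 0.305, -0.314, -0.04, 0, 0, -49], [0, 0.348, -0.359, -0.04, 0, 0, -56], [0, 0.392, -0.404, -0.04, 0, 0, -63], [0, 0.436, -0.449, -0.04, 0, 0, -70], [0, 0.479, -0.494, -0.04, 0, 0, -77], [0, 0.5227, -0.5386, -0.04, 0, 0, -80.3]]
  ],
  "newtons": 25
}}

```text
clock: 1.6
tcp_pos: [0.4886, 0.1797, 0.271]
orientation: [0.0, 0.609, 0.793, -0.0]
wrist_force: [1.5, -0.5, 0.6]
finger_gap: 0.0853
grip_force: 0.0
```

Request:
{"api": "drive_tool", "payload": {
  "deltas": [
    [[0, 0, 0, 0, 0, 0, 0], [0, 0, 0, 0, 0, 0, 0]]
  ]
}}

```text
clock: 1.85
tcp_pos: [0.4879, 0.1776, 0.2706]
orientation: [-0.0, 0.61, 0.793, -0.001]
wrist_force: [0.2, 0.1, 0.5]
finger_gap: 0.0854
grip_force: 0.0
```

Request:
{"api": "drive_tool", "payload": {
  "deltas": [
    [[0, 0.0054, 0.0049, 0.0, 0, 0, 0], [0, 0.0054, 0.0049, 0.035, 0, 0, 0], [0, 0.0054, 0.0049, 0.065, 0, 0, 0], [0, 0.0054, 0.0049, 0.08, 0, 0, 0], [0, 0.0054, 0.0049, 0.08, 0, 0, 0]]
  ]
}}

```text
clock: 2.48
tcp_pos: [0.4914, 0.1832, 0.1908]
orientation: [-0.0, 0.611, 0.792, -0.001]
wrist_force: [0.2, -0.4, 0.3]
finger_gap: 0.0857
grip_force: 0.0
```

```bash
python3 - <<'E'
from h import *
im,d=grab('scene','1');im2,_=grab('top','1')
a=cv2.resize(im[140:280,320:470],None,fx=4,fy=4,interpolation=cv2.INTER_CUBIC)
cv2.imwrite('pics/crop1.png',a[...,::-1]);s=get_state();print(s['tcp_pos'],s['orientation'])
P=cloud('scene',d);th=np.radians(14.83);ex=np.array([np.cos(th),np.sin(th)]);ey=np.array([-np.sin(th),np.cos(th)])
c=s['tcp_pos'][:2]
X=(P[...,:2]-c)@ex;Y=(P[...,:2]-c)@ey
m=(abs(X)<.07)&(abs(Y)<.04)&(d>0)
for lo in np.arange(.14,.27,.008):
    k=m&(P[...,2]>=lo)&(P[...,2]<lo+.008)
    if k.any(): print('%.3f %d X %s Y %s'%(lo,k.sum(),np.round(np.percentile(X[k],[0,10,50,90,100]),4),np.round(np.percentile(Y[k],[0,50,100]),4)))
E
```

```text
[0.492531   0.18377854 0.19239038] [5.56479444e-04 6.10386485e-01 7.92103329e-01 5.87362299e-04]
0.140 88 X [-0.0247 -0.021  -0.0179  0.0185  0.0212] Y [-0.0183 -0.0034  0.018 ]
0.148 43 X [-0.0246 -0.0233 -0.0208  0.0216  0.0253] Y [-0.0222 -0.0085  0.0167]
0.156 138 X [-0.0296 -0.0247  0.0229  0.027   0.0293] Y [-0.0223 -0.0061  0.0217]
0.164 3 X [0.0249 0.025  0.0251 0.0254 0.0255] Y [-0.0209 -0.0021  0.0063]
0.196 3 X [0.0455 0.0456 0.046  0.0462 0.0462] Y [-0.0086 -0.0026  0.0075]
0.204 25 X [-0.0459 -0.0449  0.0473  0.0519  0.0531] Y [-0.0121 -0.0071  0.0088]
0.212 56 X [-0.0504 -0.0444  0.0498  0.0553  0.0579] Y [-0.0129 -0.0065  0.0092]
0.220 44 X [-0.048  -0.0443  0.0495  0.0558  0.0572] Y [-0.0124 -0.0061  0.0088]
0.228 45 X [-0.0479 -0.045   0.0532  0.0561  0.0569] Y [-0.0121 -0.0066  0.0079]
0.236 15 X [-0.0481 -0.0481  0.046   0.056   0.0569] Y [-0.0133 -0.0107 -0.0057]
0.244 7 X [-0.0495 -0.0487  0.0448  0.0503  0.0512] Y [-0.0141 -0.0132 -0.013 ]
0.252 49 X [-0.0693  0.0377  0.0518  0.0696  0.0699] Y [-0.0148 -0.0024  0.0117]
0.260 45 X [-0.0316  0.0259  0.0605  0.0685  0.0695] Y [-0.0181 -0.011   0.0063]
0.268 49 X [-0.025   0.0227  0.0385  0.0691  0.0696] Y [-0.0185 -0.0134  0.009 ]
```

View pics/crop1.png

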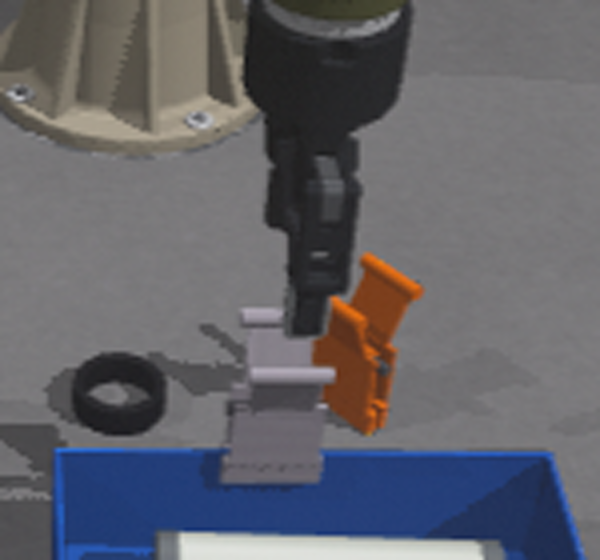

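The fingers are centred over the steel clip, whose bars read ±29 mm in x and ±22 mm in y about the TCP. I'll descend, then squeeze while following the pads' forward swing.

Request:
{"api": "drive_tool", "payload": {
  "deltas": [
    [[0, 0, 0, 0.02, 0, 0, 0], [0, 0, 0, 0.04, 0, 0, 0], [0, 0, 0, 0.055, 0, 0, 0], [0, 0, 0, 0.059, 0, 0, 0], [0, 0, 0, 0.059, 0, 0, 0], [40, 0, 0, 0.059, 0, 0, 0], [60, 0, 0, 0.059, 0, 0, 0], [75, 0, 0, 0.059, 0, 0, 0], [75, 0, 0, 0.059, 0, 0, 0]]
  ],
  "newtons": 30
}}

```text
clock: 3.7
tcp_pos: [0.4917, 0.184, 0.1324]
orientation: [-0.0, 0.61, 0.792, -0.0]
wrist_force: [-1.5, 0.1, 1.1]
finger_gap: 0.0603
grip_force: 0.4
```

Request:
{"api": "drive_tool", "payload": {
  "deltas": [
    [[90, 0, 0, -0.001, 0, 0, 0], [105, 0, 0, -0.003, 0, 0, 0], [120, 0, 0, -0.004, 0, 0, 0], [135, 0, 0, -0.006, 0, 0, 0], [150, 0, 0, -0.007, 0, 0, 0], [165, 0, 0, -0.008, 0, 0, 0], [180, 0, 0, -0.009, 0, 0, 0], [200, 0, 0, -0.0095, 0, 0, 0], [220, 0, 0, -0.01, 0, 0, 0], [255, 0, 0, -0.01, 0, 0, 0], [255, 0, 0, -0.01, 0, 0, 0]]
  ],
  "newtons": 30
}}

```text
clock: 5.08
tcp_pos: [0.4918, 0.184, 0.1422]
orientation: [0.0, 0.61, 0.792, -0.0]
wrist_force: [0.8, 1.2, 0.1]
finger_gap: 0.0218
grip_force: 30.6
```

```bash
python3 - <<'E'
from h import *
im,d=grab('scene','2')
a=cv2.resize(im[160:280,340:440],None,fx=5,fy=5,interpolation=cv2.INTER_CUBIC)
cv2.imwrite('pics/crop2.png',a[...,::-1]);s=get_state();print(s)
E
```

```text
{'clock': 5.125, 'joint_pos': array([ 2.05157754e-01,  2.62099878e-01, -2.46995238e-01,  1.06170322e+00,
       -1.03139775e-04,  1.51743940e+00]), 'qvel': array([ 0.00067514,  0.00096148, -0.00062788,  0.0017737 ,  0.00132473,
        0.00026825]), 'tau': array([-1.62437223e-03, -4.37941217e+01,  2.83954775e+01,  3.10031886e-03,
       -2.18980385e-04,  1.00571489e-05]), 'tcp_pos': array([0.49183987, 0.1840267 , 0.14225623]), 'orientation': array([ 3.84712926e-05,  6.10063571e-01,  7.92352470e-01, -3.43572622e-05]), 'wrist_force': array([-1.4772093 ,  0.91948066, -1.04522887]), 'ft_torque': array([-0.02112114,  0.0290373 ,  0.04728528]), 'grip_force': 30.606061220169067, 'finger_gap': 0.02157331191012577}
```

View pics/crop2.png

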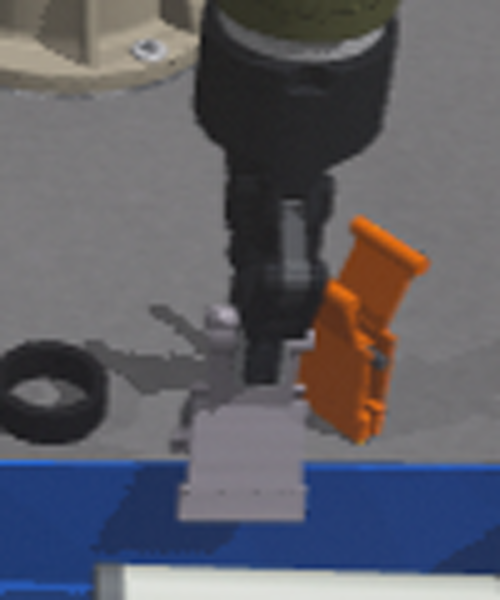

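The jaws are open (gap 21.8 mm, grip 30 N) and the clip is clear of the rim. I'll lift straight up.

Request:
{"api": "drive_tool", "payload": {
  "deltas": [
    [[255, 0, 0, -0.005, 0, 0, 0], [255, 0, 0, -0.018, 0, 0, 0], [255, 0, 0, -0.036, 0, 0, 0], [255, 0, 0, -0.056, 0, 0, 0], [255, 0, 0, -0.08, 0, 0, 0], [255, 0, 0, -0.105, 0, 0, 0], [255, 0, 0, -0.13, 0, 0, 0], [255, 0, 0, -0.145, 0, 0, 0], [255, 0, 0, -0.15, 0, 0, 0], [255, 0, 0, -0.15, 0, 0, 0], [255, 0, 0, -0.15, 0, 0, 0]]
  ]
}}

```text
clock: 6.5
tcp_pos: [0.4914, 0.1839, 0.2913]
orientation: [-0.001, 0.61, 0.792, -0.001]
wrist_force: [-1.4, -0.4, -1.2]
finger_gap: 0.0214
grip_force: 30.6
```

```bash
python3 - <<'E'
from h import *
im,d=grab('scene','3');s=get_state();print(s['tcp_pos'],s['orientation'],s['finger_gap'],s['grip_force'])
cv2.imwrite('pics/crop3.png',cv2.resize(im[80:260,320:470],None,fx=3.3,fy=3.3,interpolation=cv2.INTER_CUBIC)[...,::-1])
P=cloud('scene',d);hsv=cv2.cvtColor(im,cv2.COLOR_RGB2HSV)
th=np.radians(14.83);ex=np.array([np.cos(th),np.sin(th)]);ey=np.array([-np.sin(th),np.cos(th)])
c=s['tcp_pos'][:2];X=(P[...,:2]-c)@ex;Y=(P[...,:2]-c)@ey;Z=P[...,2]-s['tcp_pos'][2]
m=(abs(X)<.05)&(abs(Y)<.04)&(d>0)&(P[...,2]>.17)&(hsv[...,2]>70)
for lo in np.arange(-.09,.04,.006):
    k=m&(Z>=lo)&(Z<lo+.006)
    if k.any(): print('%.3f %d X %s Y %s zmin %.4f'%(lo,k.sum(),np.round(np.percentile(X[k],[0,10,50,90,100]),4),np.round(np.percentile(Y[k],[0,50,100]),4),Z[k].min()))
E
```

```text
[0.49139399 0.18393343 0.29128265] [-5.55337140e-04  6.10088901e-01  7.92332440e-01 -7.27108719e-04] 0.021858438091291132 30.632906556129456
-0.084 1 X [0.0176 0.0176 0.0176 0.0176 0.0176] Y [-0.0088 -0.0088 -0.0088] zmin -0.0784
-0.078 76 X [-0.0251  0.0164  0.0194  0.0215  0.0226] Y [-0.0279 -0.0025  0.0274] zmin -0.0776
-0.072 83 X [-0.0238  0.0156  0.0182  0.0202  0.0242] Y [-0.0282 -0.0035  0.0264] zmin -0.0719
-0.066 81 X [-0.0236 -0.0151  0.017   0.019   0.0212] Y [-0.0286 -0.0042  0.0261] zmin -0.0659
-0.060 79 X [-0.0223 -0.0174  0.016   0.0185  0.0206] Y [-0.0276 -0.0047  0.0256] zmin -0.0599
-0.054 85 X [-0.0202  0.0116  0.0141  0.0167  0.0189] Y [-0.0255 -0.0031  0.0242] zmin -0.0540
-0.048 73 X [-0.0145  0.01    0.0127  0.0147  0.0177] Y [-0.0257  0.0001  0.0242] zmin -0.0477
-0.042 74 X [0.0059 0.0084 0.0108 0.013  0.0145] Y [-0.0246 -0.0004  0.0241] zmin -0.0420
-0.036 87 X [-0.009   0.005   0.0081  0.0106  0.0134] Y [-0.026  -0.0022  0.0255] zmin -0.0359
-0.030 74 X [-0.0094  0.0034  0.0065  0.0087  0.0107] Y [-0.0258 -0.0031  0.0246] zmin -0.0300
-0.024 94 X [-0.0079
[... 298 characters left out ...]
063  0.0074  0.008 ] Y [-0.0184 -0.0116  0.0176] zmin -0.0055
0.000 35 X [-0.0074  0.005   0.0076  0.0185  0.0195] Y [-0.0184 -0.006   0.0171] zmin 0.0002
0.006 24 X [0.0055 0.0065 0.0078 0.0177 0.0183] Y [-0.0187 -0.0104  0.0179] zmin 0.0062
0.012 22 X [-0.0057  0.0089  0.0113  0.0179  0.0188] Y [-0.022  -0.0109  0.0199] zmin 0.0126
0.018 85 X [-0.0128 -0.0057  0.0087  0.0167  0.0202] Y [-0.0228 -0.0127  0.0217] zmin 0.0180
0.024 14 X [-0.0029  0.0111  0.0163  0.0219  0.0247] Y [-0.0193 -0.0103  0.0099] zmin 0.0240
0.030 6 X [0.0123 0.0147 0.0186 0.0195 0.0199] Y [-0.0121 -0.0101  0.0098] zmin 0.0300
0.036 3 X [-0.0165 -0.0164 -0.0158 -0.0131 -0.0124] Y [-0.0119 -0.0115 -0.0095] zmin 0.0368
```

View pics/crop3.png

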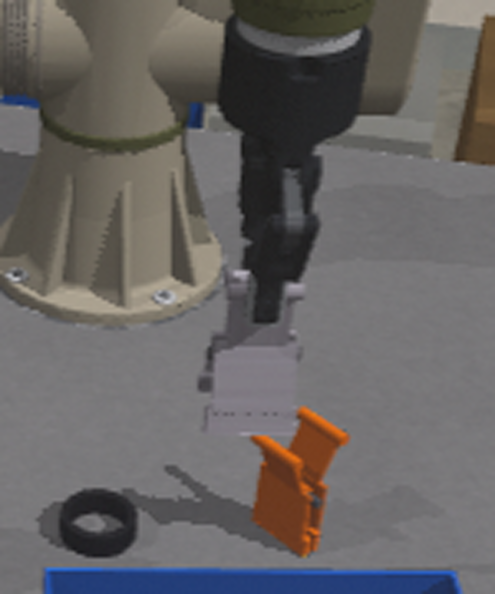

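The clip hangs straight, with its tips about 78 mm below the TCP and centred within 1 mm. I'll carry it over the tall card.

Request:
{"api": "drive_tool", "payload": {
  "deltas": [
    [[255, -0.01, -0.003, 0, 0, 0, 0.8], [255, -0.034, -0.01, 0, 0, 0, 2.8], [255, -0.064, -0.018, 0, 0, 0, 5.2], [255, -0.1, -0.029, 0, 0, 0, 8], [255, -0.137, -0.039, 0, 0, 0, 11], [255, -0.173, -0.05, 0, 0, 0, 13.9], [255, -0.203, -0.058, 0, 0, 0, 16.3], [255, -0.225, -0.064, 0, 0, 0, 18], [255, -0.2369, -0.0678, 0, 0, 0, 19], [255, -0.2369, -0.0678, 0, 0, 0, 19], [255, -0.2369, -0.0678, 0, 0, 0, 19], [255, -0.2369, -0.0678, 0, 0, 0, 19]]
  ]
}}

```text
clock: 8.05
tcp_pos: [0.4868, -0.0615, 0.2923]
orientation: [-0.0, 0.732, 0.681, 0.0]
wrist_force: [-0.4, -0.6, -0.2]
finger_gap: 0.0218
grip_force: 30.6
```

```bash
cat > m.py <<'E'
from h import *
import sys
t=sys.argv[1];zc=float(sys.argv[2])
im,d=grab('scene',t);grab('top',t);s=get_state();print(s['tcp_pos'],s['orientation'],s['finger_gap'],s['grip_force'],s['wrist_force'])
cv2.imwrite(f'pics/crop{t}.png',cv2.resize(im[110:270,220:350],None,fx=3.6,fy=3.6,interpolation=cv2.INTER_CUBIC)[...,::-1])
P=cloud('scene',d)
th=np.radians(-4.2);ex=np.array([np.cos(th),np.sin(th)]);ey=np.array([-np.sin(th),np.cos(th)])
c=s['tcp_pos'][:2];X=(P[...,:2]-c)@ex;Y=(P[...,:2]-c)@ey;Z=P[...,2]
w=(abs(X)<.06)&(abs(Y)<.08)&(d>0)&(P[...,2]>.05)
for lo,hi in [(.05,.08),(.08,.11),(.11,.128),(.132,.152),(zc,zc+.006),(zc+.006,zc+.014),(zc+.014,zc+.022),(zc+.03,zc+.05)]:
    k=w&(Z>=lo)&(Z<hi)
    if k.sum()>5:
        f=X[k]>0.005 if lo>=zc else X[k]>-.02
        a=np.polyfit(Y[k][f],X[k][f],1)
        print('%.3f %d X %s Y %s zmin %.4f slope %.2fdeg'%(lo,k.sum(),np.round(np.percentile(X[k],[0,5,50,95,100]),4),np.round([Y[k].min(),Y[k].max()],4),Z[k].min(),np.degrees(np.arctan(a[0]))))
E
python3 m.py 4 .207
```

```text
[ 0.4868926  -0.06165475  0.29235284] [6.18261808e-05 7.32037382e-01 6.81264462e-01 2.79284234e-05] 0.021315038271523597 30.634222626686096 [ 0.47141408  0.21864242 -1.10683981]
0.050 442 X [-0.0027 -0.0015  0.0009  0.0033  0.0048] Y [-0.0611  0.0592] zmin 0.0501 slope -0.11deg
0.080 465 X [-0.0036 -0.0015  0.0009  0.0028  0.0052] Y [-0.0614  0.0597] zmin 0.0800 slope -0.04deg
0.110 284 X [-0.0027 -0.0012  0.0012  0.0034  0.0053] Y [-0.0613  0.0588] zmin 0.1102 slope -0.03deg
0.132 343 X [-0.0033 -0.0014  0.001   0.0032  0.0062] Y [-0.0618  0.0585] zmin 0.1321 slope 0.05deg
0.213 70 X [-0.0267 -0.0233  0.0198  0.0221  0.0249] Y [-0.0268  0.0282] zmin 0.2140 slope -1.22deg
0.221 116 X [-0.025  -0.0207  0.0178  0.0209  0.0235] Y [-0.0268  0.0286] zmin 0.2210 slope -0.95deg
0.237 228 X [-0.0194 -0.0143  0.0126  0.0169  0.021 ] Y [-0.0265  0.0255] zmin 0.2370 slope -0.14deg
```

View pics/crop4.png

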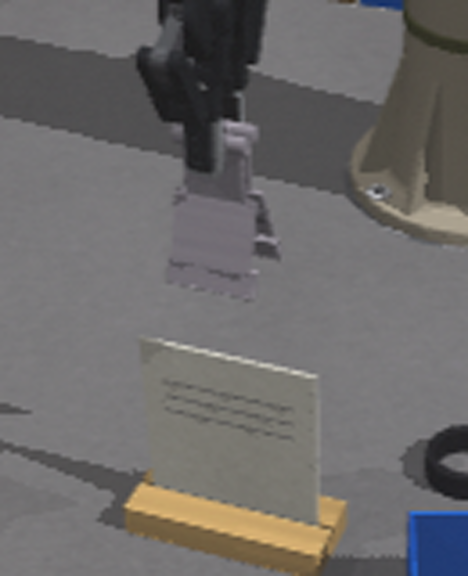

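The clip stands above the tall card, aligned within 1° and 1 mm across, with a 2 mm offset along the edge to trim. I'll lower it.

Request:
{"api": "drive_tool", "payload": {
  "deltas": [
    [[255, -0.0015, 0, 0.006, 0, 0, 0], [255, -0.0015, 0, 0.02, 0, 0, 0], [255, -0.0015, 0, 0.034, 0, 0, 0], [255, -0.0015, 0, 0.046, 0, 0, 0], [255, -0.0015, 0, 0.057, 0, 0, 0], [255, -0.0015, 0, 0.067, 0, 0, 0], [255, -0.0015, 0, 0.075, 0, 0, 0], [255, -0.0015, 0, 0.081, 0, 0, 0], [255, -0.0015, 0, 0.084, 0, 0, 0], [255, -0.0015, 0, 0.084, 0, 0, 0], [255, -0.0015, 0, 0.084, 0, 0, 0], [255, -0.0015, 0, 0.084, 0, 0, 0]]
  ]
}}

```text
clock: 9.65
tcp_pos: [0.487, -0.0639, 0.2086]
orientation: [0.0, 0.732, 0.681, 0.0]
wrist_force: [0.3, 0.1, -1.1]
finger_gap: 0.0221
grip_force: 30.6
```

```bash
python3 m.py 5 .131
```

```text
[ 0.48687189 -0.06387422  0.20848809] [2.16565513e-04 7.32490237e-01 6.80777497e-01 6.93669170e-05] 0.021403048175914974 30.63417613506317 [ 0.42518404 -0.13221312 -0.78391779]
0.050 432 X [-0.0032 -0.0016  0.001   0.0032  0.0045] Y [-0.0602  0.0613] zmin 0.0501 slope -0.04deg
0.080 477 X [-0.0036 -0.0015  0.0009  0.0031  0.0051] Y [-0.0592  0.0622] zmin 0.0800 slope -0.05deg
0.110 166 X [-0.0033 -0.0017  0.0011  0.0035  0.0046] Y [-0.0591  0.0604] zmin 0.1101 slope -0.09deg
0.132 423 X [-0.0239 -0.0192  0.0024  0.0211  0.0254] Y [-0.0587  0.0603] zmin 0.1320 slope -1.69deg
0.131 111 X [-0.0239 -0.0218  0.0025  0.0223  0.0254] Y [-0.0594  0.0595] zmin 0.1310 slope -1.89deg
0.137 178 X [-0.0217 -0.0181  0.0048  0.0207  0.0233] Y [-0.0586  0.0603] zmin 0.1370 slope -2.21deg
0.145 161 X [-0.0232 -0.0193  0.0017  0.0185  0.0212] Y [-0.0584  0.0599] zmin 0.1451 slope -1.09deg
0.161 213 X [-0.0171  0.0009  0.0102  0.0147  0.0174] Y [-0.0257  0.0281] zmin 0.1611 slope 0.79deg
```

View pics/crop5.png

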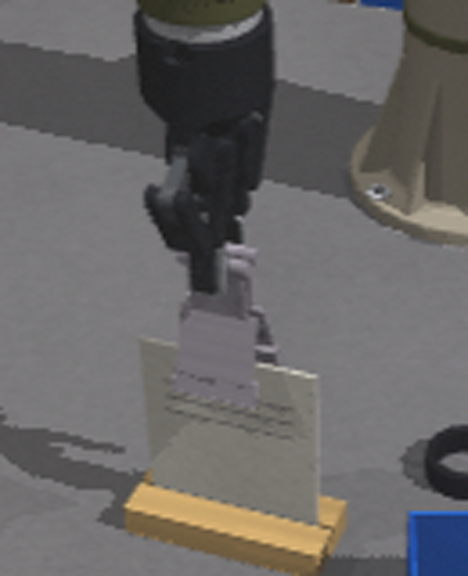

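The clip straddles the tall card with one jaw either side. It is centred within about 1 mm, the edge is about 20 mm inside the mouth, and nothing is touching. I'm handing in.

```bash
python3 -c "
from workcell import *
print(hand_in())"
```

```text
the job is handed in; nothing more can be done
None
```

I handed the job in after about 10 s of robot time with the steel clip held squeezed wide open over the middle of the taller card's top edge, which sits about 20 mm inside the mouth; the final picture and force reading show no contact with the card, but no verdict was returned.

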